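# Open a hub whose cap has an unknown thread hand

### The job

Take the dust cover off the red housing on the bench and put it into the open drawer, then unscrew the winged cap that was under it. Left- and right-hand threads are both used on these housings and nothing shows which this one is, so if the cap will not turn one way, turn it the other way. Lift the loosened cap roughly upright to about 10 cm above the housing, finish while still holding it there in the gripper, and leave the other parts on the bench where they are.

Things in the scene. Friction and masses are not known exactly. Their poses are not given: they have to be found in the camera images.
- hub: Red cast housing, bolted to the bench: round foot 120 mm across, body 92 mm across up to 73 mm, then a steel collar 64 mm across up to the rim at 85 mm. Origin at the centre of its underside on the bench, z up. It stands at a different place and yaw each time.
- hub_rim (a point): Centre of the collar's rim, 85 mm above the bench, on the housing's upright axis. The thread inside loosens anticlockwise in some runs and clockwise in others (seen from above); it cannot be seen. Tightening goes hard against a stop after 3 to 9 degrees. Loosening turns freely to a second stop at about 51 degrees from the housing's x axis.
- cover: Grey plastic dust cover, 120 g: inverted cup, 80 mm outside and 73 mm inside diameter, 55 mm high, with a black knob on top (22 mm diameter, 26 mm tall; 81 mm in all). Origin at the centre of its open lower rim, z towards the knob. It starts loosely over the cap on the housing's 73 mm high shoulder, knob up, not fastened; raise it 65 mm or more to clear the cap.
- cover_knob (a point): Middle of the cover's knob, 68 mm above the cover's lower rim.
- cover_mid (a point): Middle of the cover's cup, on its axis, 27 mm above its lower rim.
- cap: Steel screw cap, 0.2 kg: flange 66 mm across, 8 mm thick, under it a 30 mm spigot with two lugs reaching 26 mm into the bore, on it an upright wing to turn it by. Origin at the centre of the flange's underside, which rests on the rim; x along the wing, y across it, z up. It starts done up, x within 3 degrees of the housing's x, and does not rise by itself as it turns.
- cap_wing (a point): Middle of the cap's wing, 21 mm above the flange's underside. The wing is a flat bar 48 mm long, 14 mm thick, standing 26 mm above the flange (top 34 mm above its underside). The cap can be lifted only when turned between about 35 and 51 degrees from the housing's x axis in the loosening direction; before that, lifting is blocked after about 1.5 mm.
- drawer_front_in (a point): On the drawer's inner floor (22 mm above the bench), middle of its front edge. x points into the drawer unit (away from the robot), y to the left, z up. The inside is 198 mm wide, walls 66 mm high above the floor; open to above for 139 to 174 mm in +x from here, then under the unit's top (110 mm above the bench). The unit is 240 mm wide; a handle stands 35 mm out in front. The drawer slides with about 1 N.
- spare: Bystander: another red casting, closed, with a stub on top, 113 mm tall and 120 mm across the foot, bolted down about 23 cm to the left of the housing. Origin at the centre of its underside.
- damper: Bystander: loose black damper, 60 mm across its red disc, 100 mm tall, with a stud on top. Origin at the centre of its underside.
- seal: Bystander: loose red ring, 60 mm outside diameter, 10 mm thick, lying flat. Origin at the centre of its underside.
- spanner: Bystander: loose steel spanner, 150 mm long, lying flat along its own x. Origin at the middle of its length, underside.
Mind the look-alikes: they are no part of the job. There is more than one size of the cover; the job needs the middle-sized.

How it is judged:
On the way:
1. the dust cover lies let go in the drawer, the cap still on the housing (x of cover_mid in the frame of drawer_front_in between 0.02 and 0.2 m and y of cover_mid in the frame of drawer_front_in between -0.09 and 0.09 m and z of cover_mid in the frame of drawer_front_in between 0 and 0.055 m and contact force between the fingers and cover below 0.1 N and linear speed of cover below 0.05 m/s and z of cap in the frame of hub_rim below 0.01 m), for 0.2 s.
At the end, for the whole second after the job is handed in: The cap is held still in the fingers (at least 2 N of contact), its flange at least 60 mm above the housing's rim and within 100 mm of its axis sideways, tilted less than 0.5 rad, touching neither casting; the dust cover lies at rest inside the drawer, let go (z of cap in the frame of hub_rim above 0.06 m and horizontal distance between cap and hub_rim below 0.1 m and angle between cap's own z axis and vertical below 0.5 rad and contact force between the fingers and cap above 2 N and contact force between cap and hub below 0.1 N and contact force between cap and spare below 0.1 N and linear speed of cap below 0.03 m/s and x of cover_mid in the frame of drawer_front_in between 0.02 and 0.2 m and y of cover_mid in the frame of drawer_front_in between -0.09 and 0.09 m and z of cover_mid in the frame of drawer_front_in between 0 and 0.055 m and contact force between the fingers and cover below 0.1 N and linear speed of cover below 0.05 m/s); the arm keeps its last pose, push and grip.
It fails at once if a bystander was pushed more than 30 mm or tipped over (distance of any of damper, seal, spanner from where it was at the start of the episode above 0.03 m or angle between damper's own z axis and vertical above 0.6 rad).
It also fails if it takes over 58 s, if anything falls off the work surface, if the arm or the gripper's body presses on something with over 40 N, if the wrist force passes 120 N, or if a joint passes its speed limit or range.

### The arm

A 7-joint arm with a two-finger parallel gripper is mounted at the origin on the work surface. World frame = base frame: x ahead of the robot, y to its left, z up, the work surface at z = 0. Lengths are in m, angles in rad, forces in N, time in s.
With the tool pointing down it reaches from about 0.35 to 0.9 m from the base axis. Payload 19.9 kg.
Tool frame: the origin (TCP) lies on the centre line of the jaws, within the pads' length; the fingertips stand 25 mm ahead of it and the grasp point (between the pads) lies 6 mm ahead of it (tips_ahead is the distance from the TCP to the fingertips, in m); z points along the fingers, y is the line along which they close (so a half turn about z gives the same grasp; the last joint's range is limited). The gripper opens to 94 mm and grips with 3 to 60 N. Pads are 16 mm wide; open, the fingers measure 119 mm over their backs; the gripper's body (75 mm by 177 mm) begins 78 mm behind the grasp point.
Start: joints at [-1.361, 0.417, -0.01, 1.614, 0.005, 1.111, -0.053], TCP at [0.156, 0.605, 0.23] pointing down, gripper open.
Joint ranges: [-2.81, 2.81], [-0.39, 2.02], [-1.27, 1.25], [0.06, 2.57], [-1.19, 4.33], [0.19, 2], [-2.82, 2.82]. Speed limits (rad/s): [1.89, 1.89, 2.39, 2.39, 3.01, 3.01, 3.01].

### API

Orientations are given as a 3x3 rotation matrix whose columns are the frame's x, y, z axes.
In Python, from rig import get_obs, get_image, close_job, tips_ahead gives the robot as it stands. The module is installed in compiled form; this text tells all that it offers.
- The arm moves only by the tool drive_tool, never from a script. Its argument "motion" is a list of rows, each an object with "claw": the closure, from 0 (fully open) to 1 (shut); "slide": the shift along the tool's x, y, z in mm, a list of three; "turn": the turn, a rotation vector about the tool's x, y, z in degrees, a list of three. A call has 1 to 10 rows; each row shifts and turns the commanded pose from where the row before left it, along the tool's axes as they then stand; what a row does not reach is not made up. A row lasts 1/8 s, in which the tool goes at most 62.5 mm and 10.7 degrees, less where a joint would pass 70% of its speed; a pose out of reach is approached as far as the arm can. A call is refused whole if a number of a shift passes 62.5 or a number of a turn 10.7, either way. A call with a gripper value outside its range is refused whole. The fingers move at their own pace and stop on an object; "squeeze" is the grip in N (left out, the last holds). Time passes only in rows, so rows that do not move let the fingers close. It gives the time, the measured TCP pose, the force, the opening and the grip force at its end, in the units of the state.
- get_obs(): the state, without advancing time (a new reading comes with each control period).
- get_image(name): name is "scene" or "top" or "wrist"; returns a dict with "img" (400x640x3 uint8, blue, green, red), "vertical_fov" (degrees; the focal length in pixels is half the picture's height over the tangent of half this angle, whatever the lens; pixels are square), "cx", "cy" (the principal point, pixels), "k1" (the pictures are not rectified: a ray, as slopes to the right and down, at radius r is drawn at 1 + k1 r^2 times it, then the intrinsics apply), "world_from_camera" (4x4, takes a point from camera to world coordinates); the wrist camera has in their place "tool_from_camera" (4x4, takes a point from camera to tool coordinates, whose origin is the TCP and whose axes are the flange's). Camera axes: x right, y down, z forward; pixel columns grow to the right and rows downward; lengths in m; the calibration is good to about 2 mm. A picture is of the moment at which its call begins: read the wrist's pose just before it. There is no depth.
- close_job(): hands the job in; it is judged then, once.
The state is a dict: "time_s": time; "joints": joint angles; "dq": joint speeds; "effort": joint torques, N m; "tool_pos": TCP position; "tool_rot": TCP orientation; "wrist_force": force on the tool from outside, world axes, zero at the start; "torque": the same for the moment, N m; "grip_width": finger opening in m; "grasp_force": force on a finger pad.
Only numpy, scipy, OpenCV 4.12 (cv2) and the standard library are available. Lean on these libraries where they do the work, as an engineer would, in place of code of your own. Each camera call takes 0.05 s, during which the arm holds its last target. There are 200 camera calls.

## Working session

There is one attempt and no reset: what is moved stays moved. The work goes in short steps, Python scripts to look and compute and a tool call to move; the robot and the scene stay as the last step left them, time stands still between calls to the robot, and variables do not carry over. Pictures are saved under pics/ and viewed, at most 10 in all, crops included, and the job is handed in when it is done.

Besides the shell and the picture viewer there is one more tool, called after "Call:" as a command line: name --argument value ..., lists and objects as JSON in quotes. drive_tool: Moves the arm, as the interface text tells. Its arguments: {"type":"object","properties":{"motion":{"type":"array"},"squeeze":{"type":"number"}},"required":["motion"]}

```bash
mkdir -p pics; cat > h.py <<'E'
import numpy as np, cv2
from rig import *
def cam(name):
    o=get_obs(); d=get_image(name)
    if 'world_from_camera' in d: W=np.array(d['world_from_camera'])
    else:
        T=np.eye(4);T[:3,:3]=o['tool_rot'];T[:3,3]=o['tool_pos'];W=T@np.array(d['tool_from_camera'])
    d['W']=W; h=d['img'].shape[0]; d['f']=h/2/np.tan(np.radians(d['vertical_fov'])/2); return d
def ray(d,u,v):
    p=np.array([(u-d['cx'])/d['f'],(v-d['cy'])/d['f']]); q=p.copy()
    for _ in range(30): q=p/(1+d['k1']*(q@q))
    r=d['W'][:3,:3]@np.array([q[0],q[1],1]); return d['W'][:3,3],r/np.linalg.norm(r)
def onz(d,u,v,z):
    c,r=ray(d,u,v); return c+r*(z-c[2])/r[2]
def proj(d,P):
    p=np.linalg.inv(d['W'])@np.append(P,1); q=p[:2]/p[2]; q=q*(1+d['k1']*(q@q)); return q*d['f']+[d['cx'],d['cy']]
def meet(a,b):
    (c1,r1),(c2,r2)=a,b; A=np.stack([r1,-r2],1); s=np.linalg.lstsq(A,c2-c1,rcond=None)[0]
    p,q=c1+r1*s[0],c2+r2*s[1]; return (p+q)/2,np.linalg.norm(p-q)
E
python3 - <<'E'
from h import *
np.set_printoptions(precision=3,suppress=True)
for n in ['scene','top','wrist']:
    d=cam(n); cv2.imwrite(f'pics/{n}0.png',d['img']); print(n,d['f'],d['k1'],d['W'])
o=get_obs();print(o['tool_rot'],o['tool_pos'],o['grip_width'],o['wrist_force'],tips_ahead)
E
```

```text
scene 471.67983466823165 -0.03493954218784719 [[-0.73   0.491 -0.475  1.095]
 [ 0.683  0.543 -0.489  0.67 ]
 [ 0.018 -0.681 -0.732  1.023]
 [ 0.     0.     0.     1.   ]]
top 429.58342793516846 0.024170910260300656 [[-0.004 -0.994  0.11   0.425]
 [-1.     0.002 -0.015  0.068]
 [ 0.014 -0.11  -0.994  1.136]
 [ 0.     0.     0.     1.   ]]
wrist 348.13691850959754 -0.07020393478592488 [[ 0.248  0.928  0.277  0.075]
 [ 0.969 -0.238 -0.072  0.626]
 [-0.001  0.286 -0.958  0.384]
 [ 0.     0.     0.     1.   ]]
[[-0.968  0.249 -0.   ]
 [ 0.249  0.968 -0.001]
 [-0.    -0.001 -1.   ]] [0.156 0.605 0.23 ] 0.09399910252812799 [-0.303  1.397 -0.074] 0.025
```

View pics/scene0.png

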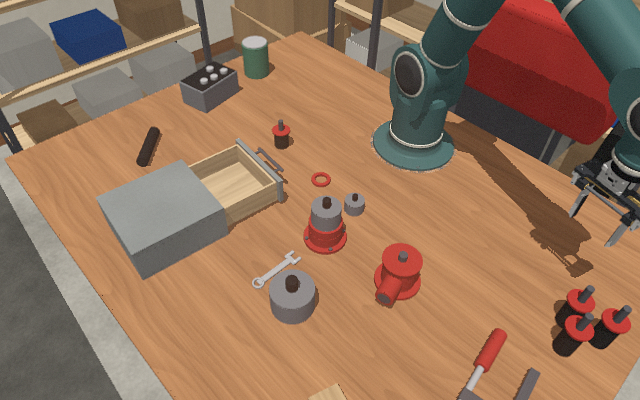

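View pics/top0.png

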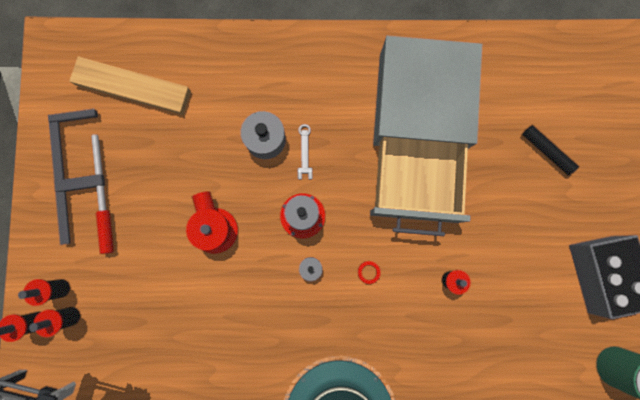

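The scene view shows the covered housing at about (325,225), with its knob at (327,203). The small and large decoy covers are at (355,204) and (292,295), and the drawer is open around (240,185). In the top view the knob is at (302,212) and the drawer interior is around (422,175).

```bash
python3 - <<'E'
from h import *
np.set_printoptions(precision=4,suppress=True)
s=cam('scene');t=cam('top')
def dark(d,x0,x1,y0,y1):
    g=d['img'][y0:y1,x0:x1].max(2); m=(g<60).astype(np.uint8)
    n,l,st,c=cv2.connectedComponentsWithStats(m); i=1+np.argmax(st[1:,4]); print(st[i]); return c[i]+[x0,y0]
a=dark(s,315,340,193,212); b=dark(t,290,315,202,224); print(a,b)
print('knob',meet(ray(s,*a),ray(t,*b)))
A=cv2.resize(t['img'][125:245,270:490],None,fx=3,fy=3,interpolation=cv2.INTER_CUBIC)
B=cv2.resize(s['img'][135:235,180:400],None,fx=2.3,fy=2.3,interpolation=cv2.INTER_CUBIC)
C=np.zeros((360+230,660,3),np.uint8);C[:360]=A;C[360:,:B.shape[1]]=B
cv2.imwrite('pics/c1.png',C)
E
```

```text
Traceback (most recent call last):
ValueError: attempt to get argmax of an empty sequence
```

```bash
python3 - <<'E'
from h import *
np.set_printoptions(precision=4,suppress=True)
s=cam('scene');t=cam('top')
def dark(d,x0,x1,y0,y1):
    g=d['img'][y0:y1,x0:x1].max(2); m=(g<(int(g.min())+45)).astype(np.uint8); print(g.min())
    n,l,st,c=cv2.connectedComponentsWithStats(m); i=1+np.argmax(st[1:,4]); print(st[i]); return c[i]+[x0,y0]
a=dark(s,315,340,193,212); b=dark(t,293,312,204,222); print(a,b)
print('knob',meet(ray(s,*a),ray(t,*b)))
A=cv2.resize(t['img'][125:245,270:490],None,fx=3,fy=3,interpolation=cv2.INTER_CUBIC)
B=cv2.resize(s['img'][135:235,180:400],None,fx=2.3,fy=2.3,interpolation=cv2.INTER_CUBIC)
C=np.zeros((360+230,660,3),np.uint8);C[:360]=A;C[360:,:B.shape[1]]=B
cv2.imwrite('pics/c1.png',C)
E
```

```text
62
[ 7  4 10 12 95]
40
[ 4  3 10 12 88]
[326.4842 202.6   ] [301.6932 212.8068]
knob (array([0.4995, 0.0921, 0.1362]), np.float64(0.001148553329766573))
```

View pics/c1.png

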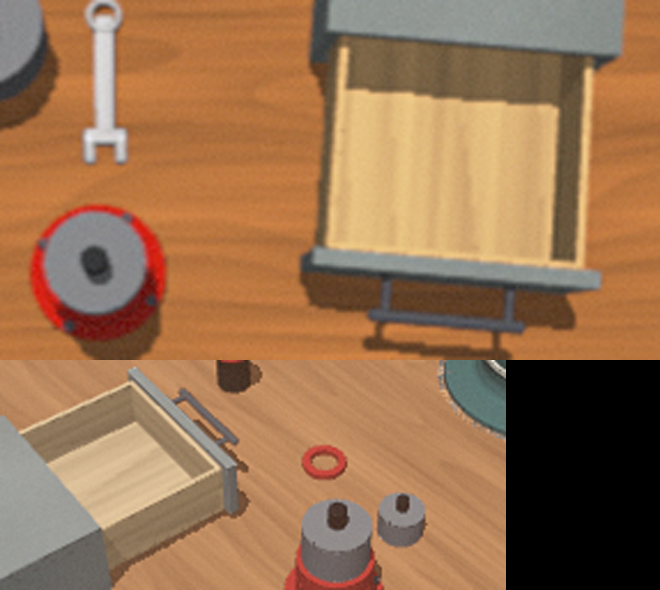

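```bash
python3 - <<'E'
from h import *
np.set_printoptions(precision=4,suppress=True)
s=cam('scene');t=cam('top')
L=(380,208.3);R=(464,212.7)
print(meet(ray(s,273.5,182),ray(t,*L)),meet(ray(s,238,146),ray(t,*R)))
P=[onz(t,*p,.088) for p in (L,R,(386,140),(466,145))];print(np.array(P))
y=P[0]-P[1];print(np.linalg.norm(y)); f=(P[0]+P[1])/2; th=np.arctan2(-y[0],y[1]); print('yaw',np.degrees(th))
c=f+.075*np.array([np.cos(th),np.sin(th),0]); print('drop',f,c)
o=get_obs(); print(o['time_s'],o['tool_pos'])
E
```

```text
(array([ 0.5161, -0.1019,  0.0795]), np.float64(0.003926294363740414)) (array([ 0.4999, -0.3037,  0.0793]), np.float64(0.010213440637894504))
[[ 0.5141 -0.099   0.088 ]
 [ 0.5027 -0.3047  0.088 ]
 [ 0.685  -0.1173  0.088 ]
 [ 0.6718 -0.3166  0.088 ]]
0.20600456066199233
yaw -3.1480446927362444
drop [ 0.5084 -0.2019  0.088 ] [ 0.5833 -0.206   0.088 ]
0.45 [0.1557 0.6052 0.2304]
```

Call:
drive_tool --motion '[{"claw": 0,"slide": [-42,-37,-3],"turn": [0,0,0]},{"claw": 0,"slide": [-42,-37,-3],"turn": [0,0,0]},{"claw": 0,"slide": [-42,-37,-3],"turn": [0,0,0]},{"claw": 0,"slide": [-42,-37,0],"turn": [0,0,0]},{"claw": 0,"slide": [-42,-37,0],"turn": [0,0,0]},{"claw": 0,"slide": [-42,-37,0],"turn": [0,0,0]},{"claw": 0,"slide": [-42,-37,0],"turn": [0,0,0]},{"claw": 0,"slide": [-42,-37,0],"turn": [0,0,0]},{"claw": 0,"slide": [-42,-37,0],"turn": [0,0,0]},{"claw": 0,"slide": [-42,-37,0],"turn": [0,0,0]}]' --squeeze 25

```text
time_s: 1.7
tool_pos: [0.4711, 0.1407, 0.2398]
tool_rot: [[-0.969, 0.249, 0.001], [0.249, 0.969, 0.0], [-0.0, 0.0, -1.0]]
wrist_force: [0.2, 0.6, -0.0]
grip_width: 0.0943
grasp_force: 0.0
```

```bash
python3 - <<'E'
from h import *
np.set_printoptions(precision=4,suppress=True)
d=cam('wrist');print(d['W'][:3,3],proj(d,[.4995,.092,.154]))
cv2.imwrite('pics/w1.png',d['img'])
E
```

```text
[0.3902 0.1611 0.394 ] [265.3726 269.0968]
```

View pics/w1.png

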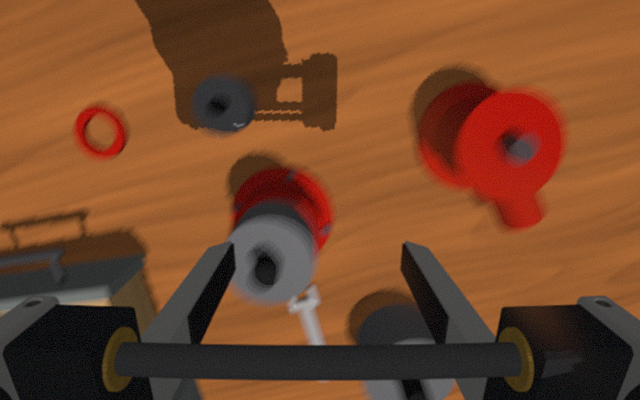

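The wrist view shows the cover's grey top at (272,258) and the knob at (265,267), matching the predicted (265,269).

```bash
python3 - <<'E'
from h import *
np.set_printoptions(precision=4,suppress=True)
d=cam('wrist');t=cam('top')
g=d['img'][245:290,245:285].max(2);m=(g<int(g.min())+35).astype(np.uint8)
n,l,st,c=cv2.connectedComponentsWithStats(m);i=1+np.argmax(st[1:,4]);u=c[i]+[245,245];print(st[i],u)
p,e=meet(ray(d,*u),ray(t,301.7,212.8));print(p,e,onz(d,*u,.145))
o=get_obs();R=np.array(o['tool_rot']);print((R.T@(np.array([.5*(p[0]+.4995),.5*(p[1]+.0921),.156])-o['tool_pos']))*1000)
E
```

```text
[ 18   0  22  33 498] [273.7871 260.2229]
[0.4994 0.0918 0.1481] 0.0009930802568203186 [0.501  0.0914 0.145 ]
[-39.2605 -39.2745  83.5922]
```

Call:
drive_tool --motion '[{"claw": 0,"slide": [-39.5,-39.5,0],"turn": [0,0,0]},{"claw": 0,"slide": [0,0,40],"turn": [0,0,0]},{"claw": 0,"slide": [0,0,33],"turn": [0,0,0]},{"claw": 0,"slide": [0,0,10],"turn": [0,0,0]},{"claw": 1,"slide": [0,0,0],"turn": [0,0,0]},{"claw": 1,"slide": [0,0,0],"turn": [0,0,0]},{"claw": 1,"slide": [0,0,0],"turn": [0,0,0]},{"claw": 1,"slide": [0,0,0],"turn": [0,0,0]},{"claw": 1,"slide": [0,0,0],"turn": [0,0,0]},{"claw": 1,"slide": [0,0,0],"turn": [0,0,0]}]'

```text
time_s: 3.1
tool_pos: [0.4987, 0.0942, 0.1565]
tool_rot: [[-0.968, 0.249, 0.0], [0.249, 0.968, -0.0], [-0.0, -0.0, -1.0]]
wrist_force: [0.7, 0.8, -0.5]
grip_width: 0.0378
grasp_force: 0.0
```

Call:
drive_tool --motion '[{"claw": 1,"slide": [0,0,0],"turn": [0,0,0]},{"claw": 1,"slide": [0,0,0],"turn": [0,0,0]},{"claw": 1,"slide": [0,0,0],"turn": [0,0,0]},{"claw": 1,"slide": [0,0,0],"turn": [0,0,0]}]'

```text
time_s: 3.6
tool_pos: [0.4987, 0.0942, 0.1564]
tool_rot: [[-0.968, 0.249, -0.0], [0.249, 0.968, -0.0], [0.0, -0.0, -1.0]]
wrist_force: [1.0, 0.3, -0.6]
grip_width: 0.0215
grasp_force: 25.0
```

Call:
drive_tool --motion '[{"claw": 1,"slide": [0,0,-20],"turn": [0,0,0]},{"claw": 1,"slide": [0,0,-35],"turn": [0,0,0]},{"claw": 1,"slide": [0,0,-35],"turn": [0,0,0]},{"claw": 1,"slide": [-20,-34,0],"turn": [0,0,0]},{"claw": 1,"slide": [-26,-45,0],"turn": [0,0,0]},{"claw": 1,"slide": [-26,-45,0],"turn": [0,0,0]},{"claw": 1,"slide": [-26,-45,0],"turn": [0,0,0]},{"claw": 1,"slide": [-26,-45,0],"turn": [0,0,0]},{"claw": 1,"slide": [-20,-34,0],"turn": [0,0,0]},{"claw": 1,"slide": [-14,-21,0],"turn": [0,0,0]}]'

```text
time_s: 4.85
tool_pos: [0.5846, -0.2078, 0.2462]
tool_rot: [[-0.968, 0.251, -0.001], [0.251, 0.968, -0.0], [0.0, -0.001, -1.0]]
wrist_force: [0.4, 0.8, -1.1]
grip_width: 0.0215
grasp_force: 25.0
```

Call:
drive_tool --motion '[{"claw": 1,"slide": [0,0,40],"turn": [0,0,0]},{"claw": 1,"slide": [0,0,50],"turn": [0,0,0]},{"claw": 1,"slide": [0,0,30],"turn": [0,0,0]},{"claw": 1,"slide": [0,0,12],"turn": [0,0,0]},{"claw": 1,"slide": [0,0,5],"turn": [0,0,0]},{"claw": 1,"slide": [0,0,0],"turn": [0,0,0]}]'

```text
time_s: 5.6
tool_pos: [0.5851, -0.2058, 0.1103]
tool_rot: [[-0.968, 0.249, 0.001], [0.249, 0.968, -0.0], [-0.001, -0.0, -1.0]]
wrist_force: [-0.7, -0.2, -1.5]
grip_width: 0.0214
grasp_force: 25.0
```

Call:
drive_tool --motion '[{"claw": 1,"slide": [0,0,2],"turn": [0,0,0]},{"claw": 1,"slide": [0,0,1],"turn": [0,0,0]},{"claw": 1,"slide": [0,0,0],"turn": [0,0,0]}]'

```text
time_s: 5.98
tool_pos: [0.5848, -0.2057, 0.1067]
tool_rot: [[-0.968, 0.249, 0.0], [0.249, 0.968, -0.0], [-0.0, -0.0, -1.0]]
wrist_force: [0.4, 0.5, -1.1]
grip_width: 0.0216
grasp_force: 25.0
```

Call:
drive_tool --motion '[{"claw": 1,"slide": [0,0,1],"turn": [0,0,0]},{"claw": 0,"slide": [0,0,0],"turn": [0,0,0]},{"claw": 0,"slide": [0,0,0],"turn": [0,0,0]},{"claw": 0,"slide": [0,0,0],"turn": [0,0,0]},{"claw": 0,"slide": [0,0,0],"turn": [0,0,0]},{"claw": 0,"slide": [0,0,0],"turn": [0,0,0]},{"claw": 0,"slide": [0,0,-30],"turn": [0,0,0]},{"claw": 0,"slide": [0,0,-55],"turn": [0,0,0]},{"claw": 0,"slide": [0,0,-55],"turn": [0,0,0]}]'

```text
time_s: 7.1
tool_pos: [0.5844, -0.2057, 0.2471]
tool_rot: [[-0.968, 0.249, -0.0], [0.249, 0.968, -0.0], [0.0, -0.0, -1.0]]
wrist_force: [0.3, 0.1, -1.0]
grip_width: 0.0935
grasp_force: 0.0
```

Call:
drive_tool --motion '[{"claw": 0,"slide": [18,40,0],"turn": [0,0,0]},{"claw": 0,"slide": [18,40,0],"turn": [0,0,0]},{"claw": 0,"slide": [18,40,0],"turn": [0,0,0]},{"claw": 0,"slide": [18,40,0],"turn": [0,0,0]},{"claw": 0,"slide": [18,40,0],"turn": [0,0,0]},{"claw": 0,"slide": [19,41,0],"turn": [0,0,0]},{"claw": 0,"slide": [19,41,0],"turn": [0,0,0]},{"claw": 0,"slide": [0,0,0],"turn": [0,0,0]}]'

```text
time_s: 8.1
tool_pos: [0.5303, 0.1027, 0.2454]
tool_rot: [[-0.97, 0.244, -0.0], [0.244, 0.97, 0.001], [0.0, 0.001, -1.0]]
wrist_force: [0.5, -0.4, -0.3]
grip_width: 0.0938
grasp_force: 0.0
```

```bash
python3 - <<'E'
from h import *
np.set_printoptions(precision=4,suppress=True)
d=cam('wrist');s=cam('scene');t=cam('top')
np.save('pics/w2.npy',d['img'])
print(d['W'][:3,3],proj(d,[.4995,.092,.106]))
C=np.zeros((590,760,3),np.uint8)
C[:400,:640]=d['img']
B=cv2.resize(s['img'][130:230,180:370],None,fx=1.9,fy=1.9);C[400:,:361]=B
A=cv2.resize(t['img'][140:240,280:480],None,fx=1.9,fy=1.9);C[400:,380:]=A
cv2.imwrite('pics/c2.png',C)
E
```

```text
[0.4495 0.1226 0.3998] [296.8687 169.5323]
```

View pics/c2.png

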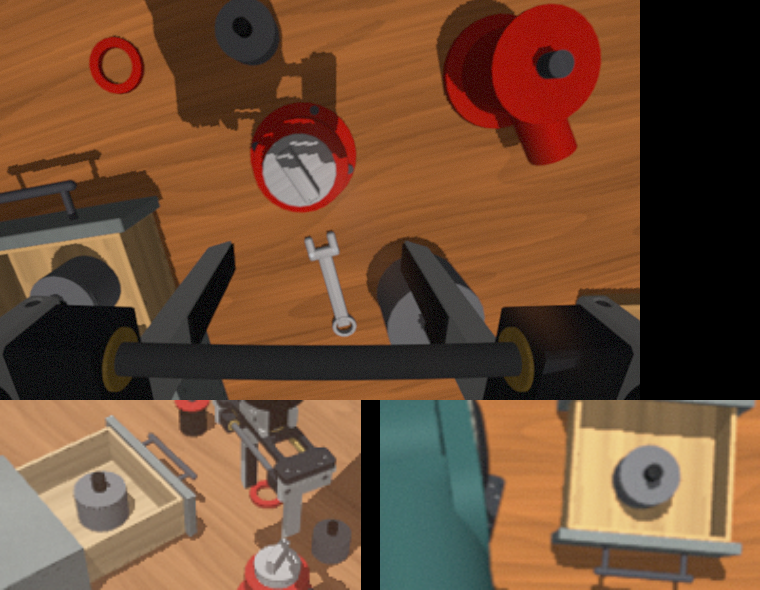

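The cover now stands upright in the drawer. The cap is visible in the wrist view at (300,170), with its wing running upper-left to lower-right. I'll zoom in on the cap for the wing direction.

```bash
python3 - <<'E'
import numpy as np,cv2
i=np.load('pics/w2.npy')[120:225,240:365]
cv2.imwrite('pics/c3.png',cv2.resize(i,None,fx=5,fy=5,interpolation=cv2.INTER_CUBIC))
E
```

```text
(no output)
```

View pics/c3.png

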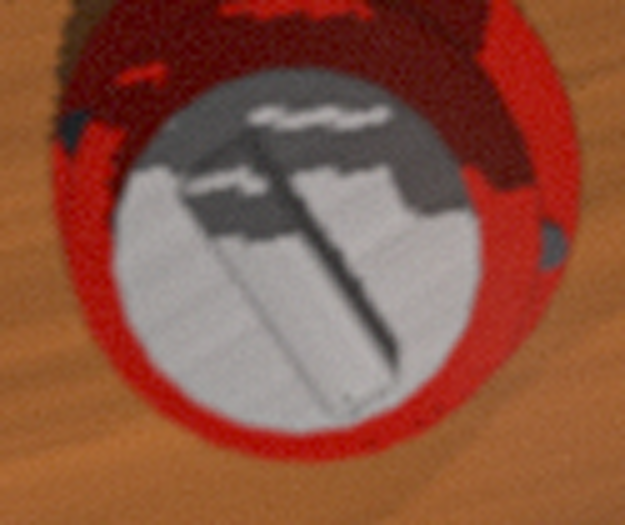

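```bash
python3 - <<'E'
from h import *
np.set_printoptions(precision=4,suppress=True)
d=cam('wrist')
P=[onz(d,240+u/5,120+v/5,.119) for u,v in [(183,188),(248,137),(395,372),(340,415)]];P=np.array(P);print(P)
a=(P[3]-P[0])[:2];b=(P[2]-P[1])[:2];print(np.linalg.norm(a),np.linalg.norm(b),np.linalg.norm(P[1]-P[0]),[np.degrees(np.arctan2(*v[::-1])) for v in (a,b)])
print('ctr',P.mean(0),'flange',onz(d,240+297/5,120+250/5,.093))
o=get_obs();R=np.array(o['tool_rot']);print('tool y deg',np.degrees(np.arctan2(R[1,1],R[0,1])),o['joints'],o['tool_pos'])
E
```

```text
[[0.4846 0.0758 0.119 ]
 [0.4793 0.0882 0.119 ]
 [0.523  0.1014 0.119 ]
 [0.528  0.0906 0.119 ]]
0.0458839798838139 0.045724869073312656 0.013522061579913317 [np.float64(18.857947712858792), np.float64(16.778465704819137)]
ctr [0.5037 0.089  0.119 ] flange [0.5035 0.0884 0.093 ]
tool y deg 75.48429462584554 [-0.5965  0.265   0.4254  1.821  -0.1223  1.0812  1.1908] [0.5312 0.0981 0.2455]
```

Call:
drive_tool --motion '[{"claw": 0,"slide": [26,-15,0],"turn": [0,0,0]},{"claw": 0,"slide": [0,0,10],"turn": [0,0,-8]},{"claw": 0,"slide": [0,0,20],"turn": [0,0,-8]},{"claw": 0,"slide": [0,0,20],"turn": [0,0,-8]},{"claw": 0,"slide": [0,0,10],"turn": [0,0,-8]},{"claw": 0,"slide": [0,0,0],"turn": [0,0,0]},{"claw": 0,"slide": [0,0,0],"turn": [0,0,0]}]'

```text
time_s: 9.18
tool_pos: [0.5024, 0.0907, 0.186]
tool_rot: [[-0.955, -0.298, 0.001], [-0.298, 0.955, -0.0], [-0.001, -0.0, -1.0]]
wrist_force: [-1.0, 0.5, 0.2]
grip_width: 0.0941
grasp_force: 0.0
```

```bash
python3 - <<'E'
from h import *
np.set_printoptions(precision=4,suppress=True)
d=cam('wrist');o=get_obs();R=np.array(o['tool_rot'])
print(o['tool_pos'],np.degrees(np.arctan2(R[1,1],R[0,1])),R[:,2],o['joints'])
p=proj(d,[.5032,.0892,.106]);print(p);u,v=p.astype(int)
y0=max(0,min(v-60,280));x0=max(0,u-80)
cv2.imwrite('pics/c4.png',cv2.resize(d['img'][y0:y0+120,x0:x0+160],None,fx=5,fy=5,interpolation=cv2.INTER_CUBIC));print(x0,y0)
E
```

```text
[0.5024 0.0909 0.186 ] 107.3717207390689 [ 0.0008  0.0001 -1.    ] [-0.528   0.2736  0.3381  1.9507 -0.1116  0.9343  1.7388]
[315.9461 223.5011]
235 163
```

View pics/c4.png

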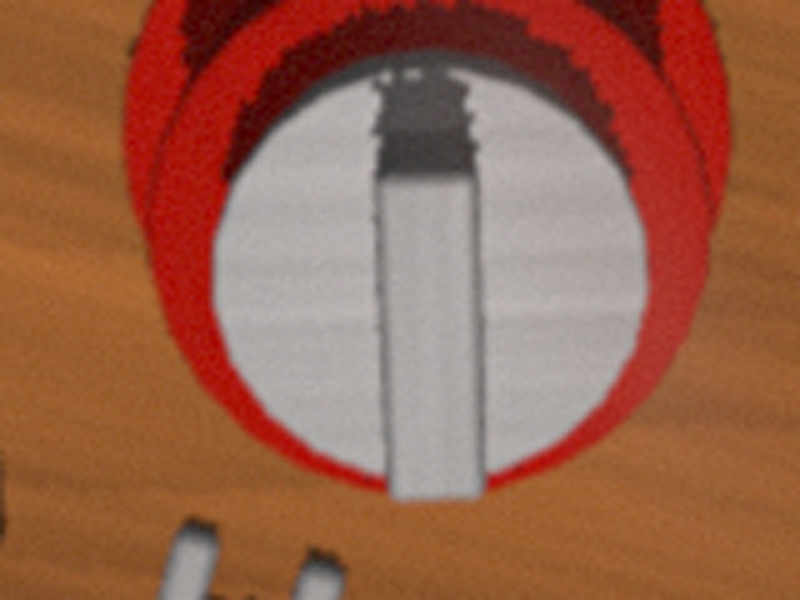

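The second wrist view shows the wing top with corners at crop (377,178), (475,178), (483,497) and (388,498), nearly vertical in the image, so it is almost aligned with the jaws.

```bash
python3 - <<'E'
from h import *
from scipy.spatial.transform import Rotation as Ro
np.set_printoptions(precision=4,suppress=True)
d=cam('wrist');o=get_obs();T=np.eye(4);T[:3,:3]=o['tool_rot'];T[:3,3]=o['tool_pos'];TC=np.linalg.inv(T)@d['W']
e=dict(d);S=np.eye(4);S[:3,:3]=Ro.from_euler('z',-31.89,degrees=True).as_matrix()@T[:3,:3];S[:3,3]=[.5312,.0981,.2455];e['W']=S@TC
n=[(377,178),(475,178),(483,497),(388,498)];w=[(183,188),(248,137),(395,372),(340,415)]
P=np.array([onz(d,235+u/5,163+v/5,.119) for u,v in n]);print(P.mean(0))
for p in ((P[3]-P[0]),(P[2]-P[1])):print(np.linalg.norm(p),np.degrees(np.arctan2(p[1],p[0])))
M=[meet(ray(d,235+u/5,163+v/5),ray(e,240+a/5,120+b/5)) for (u,v),(a,b) in zip(n,w)];print(M,np.mean([m[0] for m in M],0))
R=T[:3,:3];print(R.T@(np.append(P.mean(0)[:2],.121)-T[:3,3])*1000)
E
```

```text
[0.5032 0.0932 0.119 ]
0.04649919219114238 18.973547616857505
0.04636171403880687 19.418319351933288
[(array([0.4817, 0.0778, 0.1297]), np.float64(0.0032359476733803106)), (array([0.4769, 0.0896, 0.132 ]), np.float64(0.001982465400360072)), (array([0.517 , 0.1029, 0.1359]), np.float64(0.0035682121673464014)), (array([0.5235, 0.0921, 0.1298]), np.float64(0.0032060327672557474))] [0.4997 0.0906 0.1319]
[-1.3686  1.7919 65.0168]
```

Call:
drive_tool --motion '[{"claw": 0,"slide": [-1,1,20],"turn": [0,0,-1.7]},{"claw": 0,"slide": [0,0,30],"turn": [0,0,0]},{"claw": 0,"slide": [0,0,10],"turn": [0,0,0]},{"claw": 1,"slide": [0,0,4],"turn": [0,0,0]},{"claw": 1,"slide": [0,0,0],"turn": [0,0,0]},{"claw": 1,"slide": [0,0,0],"turn": [0,0,0]},{"claw": 1,"slide": [0,0,0],"turn": [0,0,0]},{"claw": 1,"slide": [0,0,0],"turn": [0,0,0]},{"claw": 1,"slide": [0,0,0],"turn": [0,0,0]},{"claw": 1,"slide": [0,0,0],"turn": [0,0,0]}]' --squeeze 40

```text
time_s: 10.52
tool_pos: [0.5027, 0.0925, 0.1215]
tool_rot: [[-0.944, -0.33, 0.0], [-0.33, 0.944, -0.0], [0.0, -0.0, -1.0]]
wrist_force: [-0.2, 0.1, 0.4]
grip_width: 0.0274
grasp_force: 0.0
```

Call:
drive_tool --motion '[{"claw": 1,"slide": [0,0,0],"turn": [0,0,0]},{"claw": 1,"slide": [0,0,0],"turn": [0,0,0]},{"claw": 1,"slide": [0,0,0],"turn": [0,0,0]},{"claw": 1,"slide": [0,0,0],"turn": [0,0,0]}]'

```text
time_s: 11.02
tool_pos: [0.5027, 0.0926, 0.1215]
tool_rot: [[-0.944, -0.33, -0.0], [-0.33, 0.944, -0.0], [0.0, -0.0, -1.0]]
wrist_force: [-0.0, 0.9, 0.8]
grip_width: 0.0136
grasp_force: 40.0
```

```bash
python3 -c "
from h import *
o=get_obs();R=np.array(o['tool_rot']);print(np.degrees(np.arctan2(R[1,1],R[0,1])),o['torque'],o['joints'])"
```

```text
109.2769797898629 [ 0.09912898  0.05946035 -0.02751896] [-0.50262295  0.36882161  0.31180426  1.99947889 -0.15536266  0.79569454
  1.80583857]
```

Firm grip on the wing. I'll try a small clockwise turn first (tool +z), up to 12°, and watch the moment.

Call:
drive_tool --motion '[{"claw": 1,"slide": [0,0,0],"turn": [0,0,4]},{"claw": 1,"slide": [0,0,0],"turn": [0,0,4]},{"claw": 1,"slide": [0,0,0],"turn": [0,0,4]},{"claw": 1,"slide": [0,0,0],"turn": [0,0,0]}]'

```text
time_s: 11.52
tool_pos: [0.5027, 0.0925, 0.1215]
tool_rot: [[-0.992, -0.127, 0.0], [-0.127, 0.992, -0.0], [-0.0, -0.0, -1.0]]
wrist_force: [-0.6, -0.3, 0.4]
grip_width: 0.0137
grasp_force: 40.0
```

```bash
python3 -c "
from h import *
o=get_obs();R=np.array(o['tool_rot']);print(np.degrees(np.arctan2(R[1,1],R[0,1])),o['torque'],o['joints'])"
```

```text
97.29511435608579 [-0.01363513 -0.00777031 -0.02194444] [-0.54039354  0.37331729  0.35772031  2.00071431 -0.17910147  0.79726361
  1.61848344]
```

It turned 12° freely with no moment, which is past the 3–9° tightening stop, so clockwise loosens. I'll continue to about 43°.

Call:
drive_tool --motion '[{"claw": 1,"slide": [0,0,0],"turn": [0,0,6]},{"claw": 1,"slide": [0,0,0],"turn": [0,0,6]},{"claw": 1,"slide": [0,0,0],"turn": [0,0,6]},{"claw": 1,"slide": [0,0,0],"turn": [0,0,6]},{"claw": 1,"slide": [0,0,0],"turn": [0,0,5]},{"claw": 1,"slide": [0,0,0],"turn": [0,0,2]},{"claw": 1,"slide": [0,0,0],"turn": [0,0,0]},{"claw": 1,"slide": [0,0,-2],"turn": [0,0,0]},{"claw": 1,"slide": [0,0,-3],"turn": [0,0,0]},{"claw": 1,"slide": [0,0,0],"turn": [0,0,0]}]'

```text
time_s: 12.78
tool_pos: [0.5028, 0.0925, 0.1267]
tool_rot: [[-0.916, 0.402, 0.0], [0.402, 0.916, 0.0], [-0.0, 0.0, -1.0]]
wrist_force: [0.4, 0.7, -2.1]
grip_width: 0.0135
grasp_force: 40.0
```

```bash
python3 -c "
from h import *
o=get_obs();R=np.array(o['tool_rot']);print(np.degrees(np.arctan2(R[1,1],R[0,1])),o['torque'],o['wrist_force'])"
```

```text
66.29468381593217 [-0.04224271  0.07121995 -0.03877666] [ 0.40013479  0.73895048 -2.10603249]
```

Lift is free, and the load of about 2 N equals the cap's weight. Raising to 10 cm.

Call:
drive_tool --motion '[{"claw": 1,"slide": [0,0,-10],"turn": [0,0,0]},{"claw": 1,"slide": [0,0,-15],"turn": [0,0,0]},{"claw": 1,"slide": [0,0,-20],"turn": [0,0,0]},{"claw": 1,"slide": [0,0,-20],"turn": [0,0,0]},{"claw": 1,"slide": [0,0,-20],"turn": [0,0,0]},{"claw": 1,"slide": [0,0,-10],"turn": [0,0,0]},{"claw": 1,"slide": [0,0,0],"turn": [0,0,0]},{"claw": 1,"slide": [0,0,0],"turn": [0,0,0]}]'

```text
time_s: 13.78
tool_pos: [0.5024, 0.0925, 0.221]
tool_rot: [[-0.915, 0.402, -0.001], [0.402, 0.915, -0.0], [0.001, -0.001, -1.0]]
wrist_force: [-0.3, 0.5, -1.7]
grip_width: 0.0139
grasp_force: 40.0
```

```bash
python3 - <<'E'
from h import *
s=cam('scene');w=cam('wrist');C=np.zeros((590,760,3),np.uint8)
C[:400,:640]=w['img'];C[400:,:361]=cv2.resize(s['img'][130:230,180:370],None,fx=1.9,fy=1.9)
C[400:,380:665]=cv2.resize(s['img'][130:230,260:410],None,fx=1.9,fy=1.9)
cv2.imwrite('pics/c5.png',C)
E
```

```text
(no output)
```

View pics/c5.png

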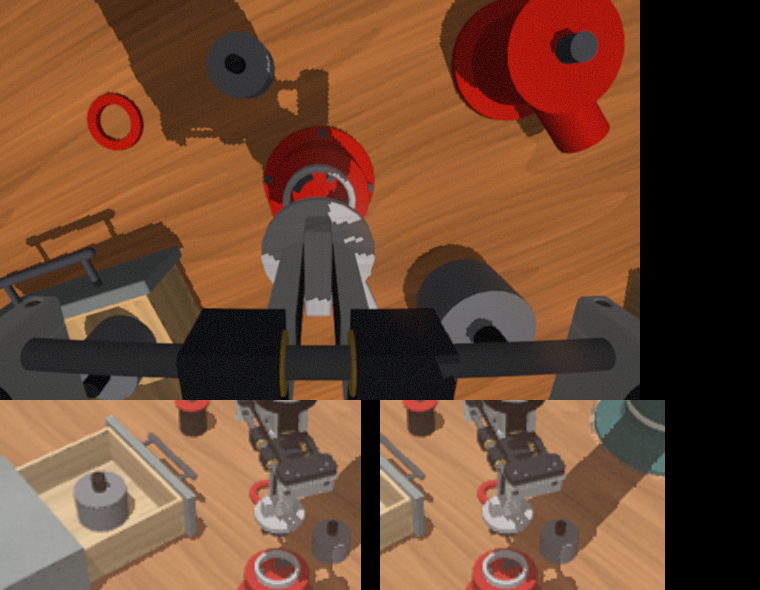

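The cap is held upright by its wing at (317,245), well above the open collar at (320,185). The cover sits in the drawer and the bystanders have not moved.

```bash
python3 -c "
from rig import *
print(close_job())"
```

```text
the job is handed in; nothing more can be done
None
```

The dust cover is in the drawer, the cap came loose clockwise and is held upright about 10 cm above the housing, and the job is handed in at about 14 s; the hand-in returned no verdict.

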